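Close the juice-shot case: fold the hold-down flap, then shut the lid

ROBOT

A 7-joint arm with a two-finger parallel gripper is mounted at the origin on the work surface. World frame = base frame: x ahead of the robot, y to its left, z up, the work surface at z = 0. Lengths are in m, angles in rad, forces in N, time in s.
With the tool pointing down it reaches from about 0.4 to 0.85 m from the base axis. Payload 4.5 kg.
Tool frame: the origin (TCP) lies between the finger pads; the fingertips stand 22 mm ahead of it and the grasp point (between the pads) lies 3 mm ahead of it; z points along the fingers, x is the direction in which the jaws open and shut, and the axes are right-handed (so a half turn about z gives the same grasp; the last joint's range is limited). The gripper opens to 85 mm and grips with 20 to 120 N. Pads are 22 mm wide; open, the fingers measure 114 mm over their backs; the gripper's body (76 mm by 85 mm) begins 54 mm behind the grasp point. The pads swing forward as they close: fully open they stand 13 mm farther back than shut.
Start: joints at [1.172, 0.689, -0.195, 1.565, 0.157, 0.902, -0.215], TCP at [0.262, -0.567, 0.253] pointing down, gripper open.
Joint ranges: [-3.01, 3.01], [-0.46, 2.08], [-1.47, 1.51], [0.13, 2.56], [-1, 4.14], [0.04, 2.09], [-2.66, 2.66]. Speed limits (rad/s): [2.57, 2.57, 3.14, 3.14, 3.14, 3.14, 3.14].

INTERFACE

Orientations are given as a unit quaternion [w, x, y, z].
In Python, from cell import arm gives the robot as it stands.
- The arm moves only by the tool jog_arm, never from a script. Its argument "series" is text: rows parted by semicolons, each of 5 numbers parted by spaces: the finger opening in mm, from 0 to 85.4, then the shift along the tool's x, y, z in units of 30 mm (1.0 is 30 mm), then the turn about the tool's z in degrees. In form: gripper dx dy dz yaw; .... A call has 1 to 5 rows; each row is the pose to reach, as a shift and turn from the pose commanded when the call began, along the tool's axes at that moment; what a row does not reach only later rows make up. A row lasts 1/10 s, in which the tool goes at most 50 mm and 8.59 degrees, less where a joint would pass 70% of its speed; a pose out of reach is approached as far as the arm can. A call with a gripper value outside its range is refused whole. The fingers move at their own pace and stop on an object; the grip force is fixed at half the most. Time passes only in rows, so rows that repeat a pose let the fingers close. It gives the time, the measured TCP pose, the force and the opening at its end, in the units of the state.
- arm.get_obs(): the state, without advancing time (a new reading comes with each control period).
- arm.camera(name): name is "scene" or "top" or "wrist"; returns the picture (480x640x3 uint8, blue, green, red); there is no depth.
- arm.calibration(name): a dict with "camera_matrix" (3x3 intrinsics, pixels), "k1" (the pictures are not rectified: a ray, as slopes to the right and down, at radius r is drawn at 1 + k1 r^2 times it, then the intrinsics apply), "extrinsics" (4x4, takes a point from world to camera coordinates). Camera axes: x right, y down, z forward; pixel columns grow to the right and rows downward; lengths in m; the calibration is good to about 2 mm. A picture is of the moment at which its call begins: read the wrist's pose just before it. calibration takes no time and is no camera call; for the wrist camera it gives the pose at the moment of the call.
- arm.hand_in(): hands the job in, once; it reports no verdict.
Trained networks look in the newest picture that a camera, given by its name, has taken for a name from the list of things; names that differ only in an ending like _2 or _b are one class to them, and where a whole thing is asked for, a point or a joint stands for the part that bears it (a point fixed in the world has none). Each returns a list of dicts, best first, with "conf" (0 to 1); they miss things now and then, are a little off and sometimes report something else, mostly with a low value. They report only what shows in the picture. A call takes as long as a camera call.
- arm.search_frame(camera, query): "rect" ([left, top, right, bottom] in pixels, round what is visible of it).
- arm.outline_of(camera, query): "pixels" (480x640 bool, what is visible of it) and "rect" ([left, top, right, bottom] in pixels, round what is visible of it).
The state is a dict: "t": time; "joint_positions": joint angles; "joint_velocities": joint speeds; "tau": joint torques, N m; "eef_pos": TCP position; "orientation": TCP orientation; "ft_force": force on the tool from outside, world axes, zero at the start; "torque": the same for the moment, N m; "width": opening from 0.0 (shut) to 1.0 (fully open).
Only numpy, scipy, OpenCV 4.12 (cv2) and the standard library are available. Lean on these libraries where they do the work, as an engineer would, in place of code of your own. Each camera call takes 0.05 s, during which the arm holds its last target. There are 200 camera calls.

TASK

Close up the blue bottle case: by pushing with the fingertips, first fold the standing green flap all the way down flat over the bottles, and only then swing the blue lid over it until it is fully shut. Only push on their outer faces, do not grip the flap or the lid; leave the loose bottle, the steel cup and the jar standing where they are, and finish clear of everything.

Things in the scene. Friction and masses are not known exactly. Their poses are not given: they have to be found in the camera images.
- case: Blue plastic bottle case, fixed to the table, 280 x 200 x 120 mm (x, y, z in its own frame), walls 5 mm, filled with small amber bottles whose caps end 88 mm above the table. Origin: centre of its underside, on the table. Its z is up; the flap is hinged along its -y side, the lid along its +y side. It stands at a yaw of up to 0.55 rad either way.
- flap_hinge (a point): Middle of the flap's hinge line, which runs along the case's x axis at case (0, -83, 100) mm: 12 mm inside the -y wall and 20 mm below the rim. Axes as the case.
- flap (a joint): Angle of the green flap (rad): 0 = folded down flat over the bottles (its stop, seated on rubber, which gives a few mm under a firm press), 1.57 = upright, up to 1.8 = leaning outward over the -y wall. It starts upright, between 1.2 and 1.7. The hinge is stiff with friction (about 0.15 N m, no spring): the flap stays at any angle where it is left, and follows a push of 1 to 3 N near its edge.
- flap_edge (a point): Middle of the flap's free edge, on its outer face. The flap is a bright green panel 240 mm long (case x), 130 mm from hinge to free edge, 6 mm thick. Its outer face lies 6 mm off the hinge line; it looks to case -y while the flap stands and up when folded, then 106 mm above the table, 14 mm below the rim, reaching to case y = +47 mm.
- flap_pad (a point): Middle of the black rubber pad on the flap's inner face, 224 x 100 mm and 3 mm proud (on the bottle side when the flap stands). The fingers are not to press on it: that would be gripping the flap or pushing it the wrong way.
- lid_pad (a point): Middle of the black rubber pad on the lid's inner face, 262 x 178 mm and 3 mm proud. The fingers are not to press on it.
- lid_hinge (a point): Middle of the lid's hinge line, which runs along the case's x axis on the +y rim at case (0, 100, 120) mm. Axes as the case.
- lid (a joint): Angle of the blue lid (rad): 0 = fully shut on the rim (its stop, seated on rubber, which gives a few mm under a firm press), 1.57 = upright, up to 2.05 = leaning outward. It starts open, between 1.55 and 1.9. The hinge is stiff with friction (about 0.6 N m, no spring): the lid stays at any angle where it is left, and follows a push of 2 to 7 N near its edge.
- lid_edge (a point): Middle of the lid's free edge, on its outer face. The lid is a blue panel 284 mm long (case x), 203 mm from hinge to free edge, 10 mm thick, with a dark lip 80 mm wide standing 12 mm past the middle of the free edge. Its outer face lies 10 mm off the hinge line; it looks to case +y when upright and up when shut, then 130 mm above the table. Upright, the lid reaches 335 mm above the table.
- shot_bottle: Loose amber glass bottle with a gold cap, 42 mm in diameter, 95 mm tall, full; origin at the centre of its underside. A bystander: not to be moved. The three bystanders stand beside the case in any order, at about (210, 0), (0, -185) and (60, 205) mm in the case's frame, each within 35 mm.
- steel_cup: Loose stainless steel cup, open, 64 mm in diameter at the rim, 75 mm tall; origin at the centre of its underside. A bystander, not to be moved.
- cap_jar: Loose glass jar with a black lid, 60 mm in diameter, 75 mm tall; origin at the centre of its underside. A bystander, not to be moved.

How it is judged:
By the outcome, as a careful person would: the job done as asked, in the order asked, and still so for the second after the job is handed in, with the robot touching nothing.
It also fails if it takes over 56 s, if anything falls off the work surface, if the arm or the gripper's body presses on something with over 40 N, if the wrist force passes 120 N, or if a joint passes its speed limit or range.

## Working session

There is one attempt and no reset: what is moved stays moved. The work goes in short steps, Python scripts to look and compute and a tool call to move; the robot and the scene stay as the last step left them, time stands still between calls to the robot, and variables do not carry over. Pictures are saved under pics/ and viewed, about 8 in all and at most 12, crops included, and the job is handed in when it is done.

Besides the shell and the picture viewer there is one more tool, called as a command line: name --argument value ..., lists and objects as JSON in quotes. jog_arm: Moves the arm, as the interface text tells. Its arguments: {"type":"object","properties":{"series":{"type":"string"}},"required":["series"]}

```bash
mkdir -p pics; ls; cat > h.py <<'E'
import numpy as np, cv2
from cell import arm
def cal(n):
    c=arm.calibration(n); return np.array(c["camera_matrix"]),c["k1"],np.array(c["extrinsics"])
def proj(n,P):
    K,k,E=cal(n); P=np.atleast_2d(P); c=P@E[:3,:3].T+E[:3,3]; s=c[:,:2]/c[:,2:]
    s=s*(1+k*(s**2).sum(1,keepdims=True)); return s@K[:2,:2].T+K[:2,2]
def unproj(n,uv,z):
    K,k,E=cal(n); uv=np.atleast_2d(np.array(uv,float))
    s=cv2.undistortPoints(uv[:,None],K,np.array([k,0,0,0.])) [:,0]
    d=np.c_[s,np.ones(len(s))]@E[:3,:3]; o=-E[:3,:3].T@E[:3,3]
    return o+d*((z-o[2])/d[:,2])[:,None]
E
python3 - <<'E'
from h import *
print(arm.get_obs())
for n in("scene","top"):
    im=arm.camera(n); cv2.imwrite(f"pics/{n}0.png",im)
    print(n,np.round(np.array(cal(n)[2]),3).tolist())
    for q in("case","flap","lid","flap_pad","lid_pad","shot_bottle","steel_cup","cap_jar"):
        print(q,[(r["rect"],round(r["conf"],2)) for r in arm.search_frame(n,q)][:2])
E
```

```text
pics
{'t': 0.0, 'joint_positions': array([ 1.17181007,  0.69000612, -0.19449244,  1.56640401,  0.15730266,
        0.90246167, -0.21510887]), 'joint_velocities': array([-0.00120761,  0.00085392, -0.00051854,  0.00064916, -0.00152421,
       -0.00151502,  0.00066287]), 'tau': array([-1.13498958e-03, -5.39605916e+01, -1.26681503e+00, -1.58543140e+01,
        9.13366908e-03,  9.41941602e-03, -2.80924937e-06]), 'eef_pos': array([ 0.26180793, -0.56682869,  0.25245366]), 'orientation': array([-4.44809131e-04,  8.42455398e-01, -5.38765264e-01, -8.32814694e-04]), 'ft_force': array([-0.10514518, -0.15193313,  0.51553579]), 'torque': array([ 0.04494704, -0.03354178, -0.00226289]), 'width': 0.9985462470498583}
scene [[-0.2, 0.98, 0.001, 0.1], [0.911, 0.186, -0.368, -0.515], [-0.36, -0.073, -0.93, 1.104], [0.0, 0.0, 0.0, 1.0]]
case [([164.9, 100.3, 359.0, 302.3], 0.74)]
flap [([174.5, 103.5, 270.9, 220.1], 0.92), ([316.1, 261.2, 354.4, 299.5], 0.52)]
lid [([230.2, 102.1, 359.5, 287.5], 0.67)]
flap_pad [([175.4, 103.0, 271.8, 223.7], 0.85)]
lid_pad [([232.9, 102.8, 359.6, 287.2], 0.64)]
shot_bottle [([177.0, 281.2, 205.5, 308.2], 0.98), ([229.7, 102.6, 357.4, 285.6], 0.67)]
steel_cup [([315.5, 259.2, 354.0, 299.6], 0.98), ([175.6, 102.3, 270.2, 224.3], 0.45)]
cap_jar [([185.5, 134.5, 213.3, 175.2], 0.64), ([232.2, 102.9, 359.4, 285.1], 0.39)]
top [[0.016, -0.999, -0.033, 0.032], [-0.996, -0.013, -0.087, 0.615], [0.087, 0.035, -0.996, 0.978], [0.0, 0.0, 0.0, 1.0]]
case []
flap [([405.5, 219.8, 461.9, 337.0], 0.97), ([313.8, 158.7, 392.9, 313.8], 0.35)]
lid [([316.4, 154.6, 393.4, 309.7], 0.61)]
flap_pad [([403.5, 218.6, 461.2, 335.5], 0.63)]
lid_pad [([313.9, 158.7, 393.8, 313.5], 0.59)]
shot_bottle [([423.8, 175.6, 445.3, 198.3], 0.7)]
steel_cup [([304.9, 202.8, 333.4, 229.1], 0.98), ([313.7, 157.3, 469.5, 347.8], 0.64)]
cap_jar [([453.2, 299.5, 482.9, 325.0], 0.91), ([400.8, 215.3, 460.7, 336.6], 0.55)]
```

View pics/scene0.png

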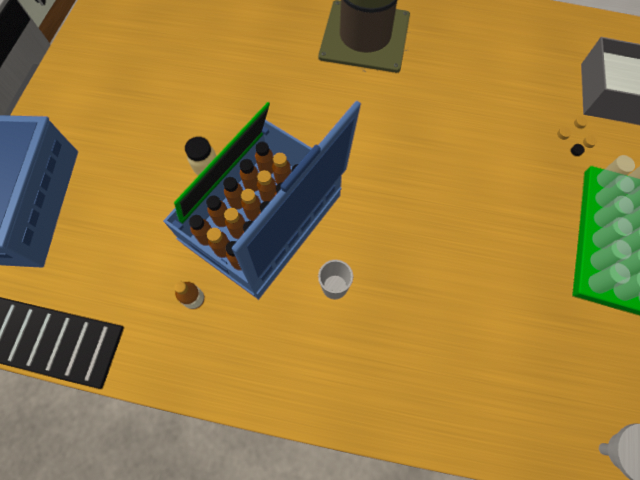

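View pics/top0.png

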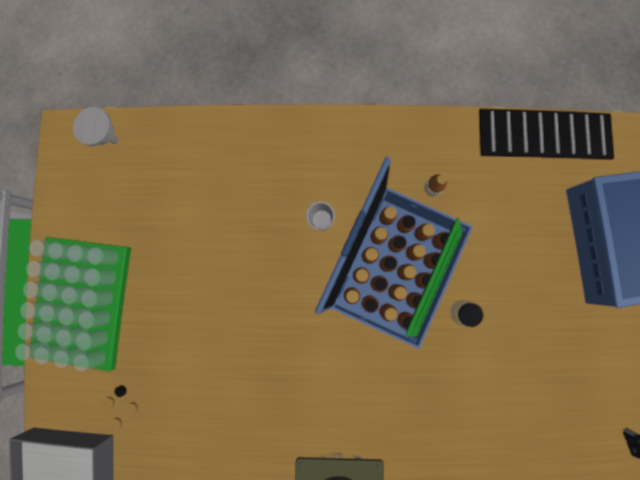

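The scene view shows the flap upright at (175–270, 103–220) and the lid open at (237–360, 103–290). The jar stands at (198,150), the bottle at (189,294) and the cup at (335,279). In the top view the rim's -y corners are near (470,227) and (418,346). I'll fit the case pose and both angles next.

```bash
cat >> h.py <<'E'
def Rz(y): c,s=np.cos(y),np.sin(y); return np.array([[c,-s,0],[s,c,0],[0,0,1.]])
def flapP(x,u,w,a): return np.array([x,-.083+u*np.cos(a)-w*np.sin(a),.100+u*np.sin(a)+w*np.cos(a)])
def lidP(x,u,w,b): return np.array([x,.100-u*np.cos(b)+w*np.sin(b),.120+u*np.sin(b)+w*np.cos(b)])
def W(p,P): return np.array([p[0],p[1],0])+np.atleast_2d(P)@Rz(p[2]).T
def model(p):
    C=lambda x,y,z=.12:np.array([x,y,z])
    return dict(r1=C(.14,-.1),r2=C(-.14,-.1),r3=C(.14,.1),r4=C(-.14,.1),
     f1=flapP(.12,.13,.003,p[3]),f2=flapP(-.12,.13,.003,p[3]),
     l1=lidP(.142,.203,.005,p[4]),l2=lidP(-.142,.203,.005,p[4]))
E
cat > fit.py <<'E'
from h import *
from scipy.optimize import least_squares
obs={"top":dict(r1=(470,227),r2=(418,346),f1=(460,222),f2=(410,335),l1=(388,159),l2=(319,311)),
"scene":dict(r1=(165,221),r3=(259,297),f1=(178,213),f2=(268,104),l1=(240,241),l2=(358,103))}
def res(p):
    m=model(p); return np.concatenate([(proj(n,W(p,m[k]))[0]-v) for n in obs for k,v in obs[n].items()])
s=least_squares(res,[.55,-.1,-.4,1.5,1.7],loss="soft_l1",f_scale=2)
p=s.x; print(p); print(np.round(res(p).reshape(-1,2),1).tolist()); np.save("p.npy",p)
for q,(n,r,z) in dict(bottle=("top",(434.5,187),.05),cup=("top",(319,216),.04),jar=("top",(468,312.5),.04)).items():
    w=unproj(n,r,z)[0]; print(q,np.round(w,3),np.round(Rz(p[2]).T@(w-[p[0],p[1],0]),3))
out=[]
for n,(x,y) in (("top",(290,140)),("scene",(150,90))):
    im=cv2.resize(cv2.imread(f"pics/{n}0.png")[y:y+220,x:x+220],None,fx=2.0,fy=2.0)[:440,:400]if 0 else cv2.resize(cv2.imread(f"pics/{n}0.png")[y:y+220,x:x+200],None,fx=2,fy=2)
    for k,v in model(p).items():
        u=(proj(n,W(p,v))[0]-[x,y])*2+1; cv2.circle(im,tuple(int(t) for t in u),3,(0,0,255),1)
    out.append(im)
cv2.imwrite("pics/fit0.png",np.hstack(out))
E
python3 fit.py
```

```text
[ 0.55047358 -0.11865081 -0.39992976  1.28297593  1.61068082]
[[-0.5, -3.4], [-0.3, 1.4], [-3.1, -6.4], [-3.4, 0.4], [-1.0, -2.3], [-1.3, 4.3], [0.5, 2.8], [-6.1, -12.0], [-2.6, -8.7], [0.3, -2.8], [-4.6, 8.1], [-0.1, -4.7]]
bottle [ 0.732 -0.207  0.05 ] [ 0.202 -0.011  0.05 ]
cup [0.664 0.056 0.04 ] [0.036 0.205 0.04 ]
jar [ 0.449 -0.284  0.04 ] [-0.029 -0.192  0.04 ]
```

View pics/fit0.png

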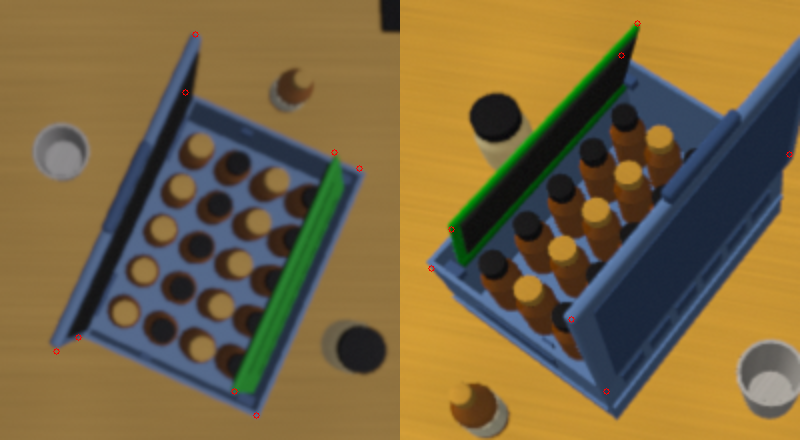

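```bash
sed -i 's/     f1=/     b3=C(.14,.1,0),b1=C(.14,-.1,0),\n     f1=/; ' h.py
python3 - <<'E'
s=open('fit.py').read()
a=s.index('obs=');b=s.index('def res')
s=s[:a]+'''obs={"top":dict(r1=(471.5,226.5),r2=(418.5,347),f1=(458,218.5),f2=(408.5,335.5),l1=(388,157),l2=(318,312.5)),
"scene":dict(r1=(165,221.5),b3=(258.5,297.5),b1=(178,239),f1=(176.5,205),f2=(268.5,102.5),l1=(235,248),l2=(358,103))}
'''+s[b:]
s=s.replace("fit0","fit1"); open('fit.py','w').write(s)
E
python3 fit.py
```

```text
[ 0.54752399 -0.12464236 -0.41289345  1.23691143  1.64524084]
[[1.4, -0.6], [1.0, 2.1], [-0.3, -1.7], [-2.6, 0.1], [0.1, -0.5], [-1.2, 1.5], [-2.3, -0.8], [0.1, 1.8], [4.6, 5.2], [-1.5, -1.4], [0.5, -0.9], [-1.0, 1.4], [0.7, -3.2]]
bottle [ 0.732 -0.207  0.05 ] [ 0.202 -0.002  0.05 ]
cup [0.664 0.056 0.04 ] [0.034 0.212 0.04 ]
jar [ 0.449 -0.284  0.04 ] [-0.027 -0.186  0.04 ]
```

View pics/fit1.png

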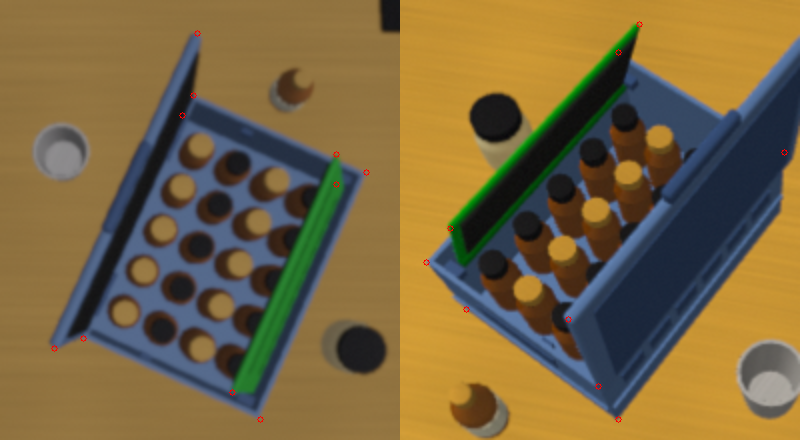

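The refit agrees with both views to about 3 mm: case at (0.548, -0.125), yaw -0.41, flap 1.24, lid 1.65. The bystanders also come out near their stated spots. I'll move to the flap's outer side with the fingers shut and the jaw axis along case x.

jog_arm --series "0 -1 -1.8 0 0; 0 -2 -3.6 0 0; 0 -3.2 -5.7 0 0; 0 -3.2 -5.7 0 0"

```text
t: 1.3
eef_pos: [0.3785, -0.4065, 0.2535]
orientation: [-0.0, 0.843, -0.539, 0.0]
ft_force: [1.1, -0.1, 0.5]
width: 0.33
```

jog_arm --series "0 -0.8 -1.4 0 -8; 0 -1.6 -2.8 0 -16; 0 -2.4 -4.2 0 -24; 0 -3.1 -5.7 0 -32; 0 -3.1 -5.7 0 -40"

```text
t: 1.8
eef_pos: [0.4996, -0.2435, 0.2542]
orientation: [-0.003, 0.978, -0.209, 0.003]
ft_force: [0.1, 0.1, 0.6]
width: 0.002
```

```bash
cat > st.py <<'E'
from h import *
from scipy.spatial.transform import Rotation as R
p=np.load("p.npy"); o=arm.get_obs(); q=o["orientation"]
M=R.from_quat(q[[1,2,3,0]]).as_matrix()
c=Rz(p[2]).T@(o["eef_pos"]-[p[0],p[1],0])
print("t",round(o["t"],2),"case TCP mm",np.round(c*1000,1),"tip z",round(1000*(c[2]-.022),1),"yaw err deg",round(np.degrees(np.arctan2(M[1,0],M[0,0])-p[2]),1),"tilt",np.round(M[:,2],3),"F case",np.round(Rz(p[2]).T@o["ft_force"],1),"w",round(o["width"],2))
E
python3 st.py
```

```text
t 1.8 case TCP mm [   3.8 -128.1  254.2] tip z 232.2 yaw err deg -0.5 tilt [ 0.007  0.005 -1.   ] F case [0.  0.1 0.6] w 0.0
```

```bash
python3 - <<'E'
from h import *
for a in np.arange(1.237,-.01,-.137):
    P=flapP(0,.1,.006,max(a,0))*1000; print(round(a,2),"ctr y",round(P[1]-11,1),"TCPz",round(P[2]+22,1))
E
```

```text
1.24 ctr y -66.9 TCPz 218.4
1.1 ctr y -54.0 TCPz 213.8
0.96 ctr y -41.8 TCPz 207.5
0.83 ctr y -30.6 TCPz 199.6
0.69 ctr y -20.6 TCPz 190.2
0.55 ctr y -12.0 TCPz 179.5
0.42 ctr y -4.9 TCPz 167.8
0.28 ctr y 0.5 TCPz 155.2
0.14 ctr y 4.2 TCPz 142.0
0.0 ctr y 6.0 TCPz 128.4
```

jog_arm --series "0 0 0 1.1 0; 0 0 -1.3 1.1 0; 0 0 -1.6 1.1 0; 0 0 -1.6 1.1 0"

```text
t: 2.2
eef_pos: [0.5151, -0.2066, 0.2206]
orientation: [-0.001, 0.976, -0.216, 0.001]
ft_force: [-0.4, 0.3, 1.1]
width: -0.003
```

```bash
python3 st.py
```

```text
t 2.2 case TCP mm [  3.2 -88.1 220.6] tip z 198.6 yaw err deg -1.3 tilt [ 0.001  0.001 -1.   ] F case [-0.5  0.1  1.1] w -0.0
```

jog_arm --series "0 0 -0.4 0 0; 0 0 -0.8 0.2 0; 0 0 -1.2 0.4 0; 0 0 -1.6 0.7 0; 0 0 -1.6 0.7 0"

```text
t: 2.7
eef_pos: [0.5346, -0.1627, 0.198]
orientation: [-0.001, 0.976, -0.216, -0.001]
ft_force: [0.5, 0.1, -0.3]
width: -0.004
```

```bash
python3 st.py
```

```text
t 2.7 case TCP mm [  3.4 -40.1 198. ] tip z 176.0 yaw err deg -1.3 tilt [-0.001  0.002 -1.   ] F case [ 0.4  0.3 -0.3] w -0.0
```

```bash
python3 - <<'E'
from h import *
a=arm.camera("scene")[60:320,120:400];b=arm.camera("wrist")
a=cv2.resize(a,(520,483));b=cv2.resize(b,(280*640//640,210)); 
c=np.zeros((483,800,3),np.uint8); c[:,:520]=a; c[:210,520:]=b; cv2.imwrite("pics/s2.png",c)
E
```

```text
(no output)
```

View pics/s2.png

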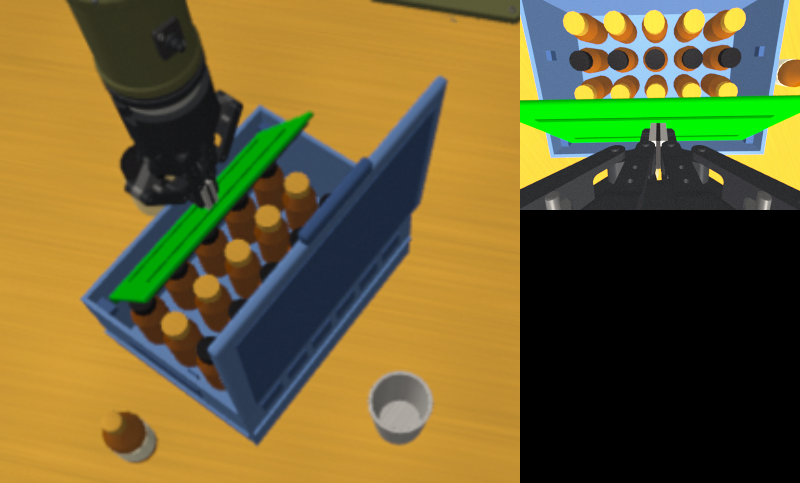

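The flap is following the fingertips. I'll continue along the arc.

jog_arm --series "0 0 -0.4 0.2 0; 0 0 -0.75 0.55 0; 0 0 -1.05 1.0 0; 0 0 -1.35 1.5 0; 0 0 -1.35 1.5 0"

```text
t: 3.3
eef_pos: [0.5508, -0.1261, 0.1517]
orientation: [-0.001, 0.976, -0.217, -0.002]
ft_force: [0.0, 0.2, 0.5]
width: -0.001
```

```bash
python3 st.py
```

```text
t 3.3 case TCP mm [  3.6  -0.  151.7] tip z 129.7 yaw err deg -1.4 tilt [-0.004  0.002 -1.   ] F case [-0.1  0.2  0.5] w -0.0
```

jog_arm --series "0 0 -0.1 0.3 0; 0 0 -0.15 0.55 0; 0 0 -0.15 0.75 0; 0 0 -0.15 0.75 0"

```text
t: 3.7
eef_pos: [0.5529, -0.125, 0.131]
orientation: [0.0, 0.976, -0.218, -0.001]
ft_force: [-0.2, 0.8, -0.2]
width: -0.003
```

```bash
python3 st.py
```

```text
t 3.7 case TCP mm [  5.1   1.9 131. ] tip z 109.0 yaw err deg -1.6 tilt [-0.001 -0.    -1.   ] F case [-0.5  0.6 -0.2] w -0.0
```

Now I'll press down in small steps until contact is felt.

jog_arm --series "0 0 0 0.1 0; 0 0 0 0.2 0; 0 0 0 0.2 0"

```text
t: 4.0
eef_pos: [0.5535, -0.1251, 0.1279]
orientation: [0.0, 0.976, -0.218, 0.001]
ft_force: [-3.9, 0.8, 17.2]
width: 0.003
```

jog_arm --series "0 0 0 0.07 0; 0 0 0 0.07 0"

```text
t: 4.2
eef_pos: [0.5536, -0.1251, 0.1277]
orientation: [0.001, 0.976, -0.218, 0.001]
ft_force: [-9.1, 1.3, 32.5]
width: 0.001
```

Contact came at tip z = 106 mm and the force rose to about 32 N, so the flap is on its stop. I'll retreat upwards and check it.

jog_arm --series "0 0 0 -1 0; 0 0 0 -2.5 0; 0 0 0 -4 0; 0 0 0 -5.6 0; 0 0 0 -5.6 0"

```text
t: 4.7
eef_pos: [0.5573, -0.1251, 0.2985]
orientation: [-0.001, 0.976, -0.219, 0.007]
ft_force: [0.9, -0.3, -0.4]
width: -0.001
```

jog_arm --series "0 0 0 -1.6 0; 0 0 0 -3.5 0; 0 0 0 -3.5 0"

```text
t: 5.0
eef_pos: [0.5562, -0.1249, 0.4026]
orientation: [-0.0, 0.976, -0.219, 0.006]
ft_force: [0.8, 0.1, -0.3]
width: 0.002
```

```bash
python3 st.py; python3 - <<'E'
from h import *
a=arm.camera("scene")[60:320,120:400];b=arm.camera("wrist")
a=cv2.resize(a,(520,483));b=cv2.resize(b,(280,210)); 
c=np.zeros((483,800,3),np.uint8); c[:,:520]=a; c[:210,520:]=b; cv2.imwrite("pics/s3.png",c)
E
```

```text
t 5.0 case TCP mm [  8.    3.2 402.6] tip z 380.6 yaw err deg -1.6 tilt [ 0.012 -0.002 -1.   ] F case [ 0.7  0.4 -0.3] w 0.0
```

View pics/s3.png

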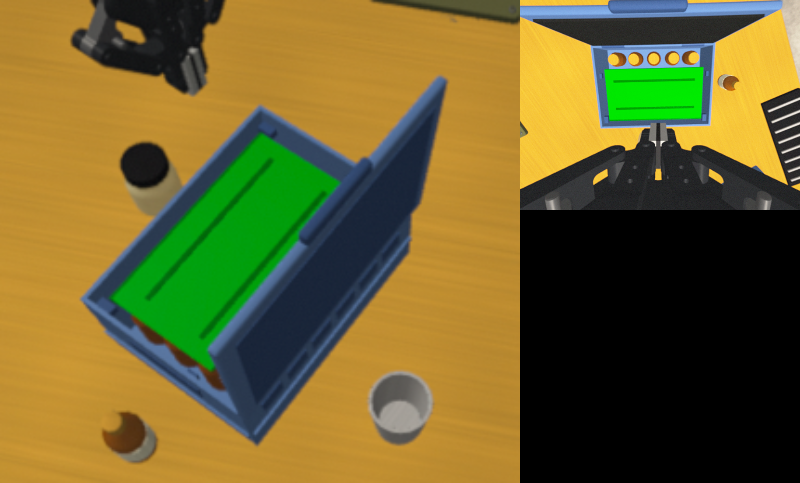

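The flap lies flat (green panel at (110–340, 135–370) in the crop) and the bystanders are unmoved. I'll cross above the lid to its outer side.

jog_arm --series "0 -0.2 -1.5 0 -1.5; 0 -0.2 -3 0 -1.5; 0 -0.2 -4.6 0 -1.5; 0 -0.2 -6 0 -1.5; 0 -0.2 -6 0 -1.5"

```text
t: 5.6
eef_pos: [0.6245, 0.049, 0.3935]
orientation: [-0.002, 0.98, -0.2, -0.003]
ft_force: [-0.3, 0.5, -0.4]
width: 0.004
```

```bash
python3 st.py; python3 - <<'E'
from h import *
for a in [1.645,1.55,1.4,1.2,1,.8,.6,.4,.2,0]:
    P=lidP(0,.17,.010,a)*1000; print(a,"ctr y",round(P[1]+11,1),"TCPz",round(P[2]+22,1))
E
```

```text
t 5.6 case TCP mm [  0.8 189.9 393.5] tip z 371.5 yaw err deg 0.6 tilt [-0.004  0.006 -1.   ] F case [-0.5  0.3 -0.4] w 0.0
1.645 ctr y 133.6 TCPz 310.8
1.55 ctr y 117.5 TCPz 312.2
1.4 ctr y 92.0 TCPz 311.2
1.2 ctr y 58.7 TCPz 304.1
1 ctr y 27.6 TCPz 290.5
0.8 ctr y -0.3 TCPz 270.9
0.6 ctr y -23.7 TCPz 246.2
0.4 ctr y -41.7 TCPz 217.4
0.2 ctr y -53.6 TCPz 185.6
0 ctr y -59.0 TCPz 152.0
```

jog_arm --series "0 0 0 1.3 0; 0 0 0 2.7 0; 0 0 0.8 2.7 0; 0 0 1.4 2.7 0; 0 0 1.4 2.7 0"

```text
t: 6.1
eef_pos: [0.6067, -0.0019, 0.3148]
orientation: [0.002, 0.978, -0.208, -0.001]
ft_force: [0.1, -0.5, 1.0]
width: 0.0
```

jog_arm --series "0 0 0.4 0 0; 0 0 0.8 0 0; 0 0 1.2 0 0; 0 0 1.6 0 0; 0 0 1.6 0 0"

```text
t: 6.6
eef_pos: [0.5874, -0.0446, 0.3156]
orientation: [0.001, 0.978, -0.207, -0.0]
ft_force: [0.5, 1.2, 0.3]
width: 0.0
```

```bash
python3 st.py
```

```text
t 6.6 case TCP mm [  4.4  89.3 315.6] tip z 293.6 yaw err deg -0.2 tilt [-0.001 -0.002 -1.   ] F case [-0.1  1.3  0.3] w 0.0
```

jog_arm --series "0 0 0.5 0.15 0; 0 0 1 0.35 0; 0 0 1.5 0.6 0; 0 0 2 0.9 0; 0 0 2.4 1.2 0"

```text
t: 7.1
eef_pos: [0.5584, -0.1102, 0.2787]
orientation: [0.001, 0.978, -0.206, -0.0]
ft_force: [0.5, 0.5, 4.2]
width: -0.0
```

```bash
python3 st.py; python3 - <<'E'
from h import *
a=arm.camera("scene")[60:320,120:400]; cv2.imwrite("pics/s4.png",cv2.resize(a,(520,483)))
E
```

```text
t 7.1 case TCP mm [  4.2  17.6 278.7] tip z 256.7 yaw err deg -0.2 tilt [-0.001 -0.001 -1.   ] F case [0.2 0.7 4.2] w -0.0
```

View pics/s4.png

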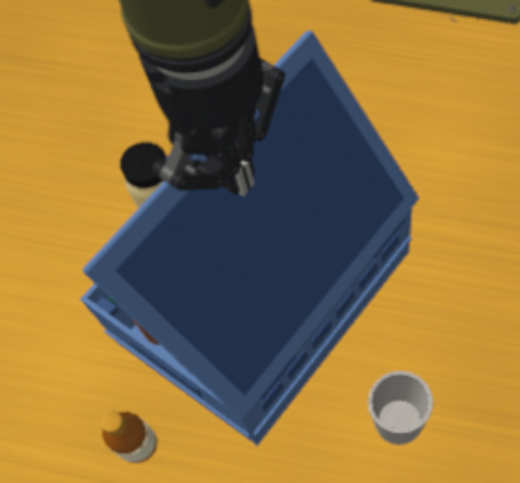

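jog_arm --series "0 0 0.6 0.4 0; 0 0 1.2 0.9 0; 0 0 1.6 1.5 0; 0 0 2 2.1 0; 0 0 2.2 2.6 0"

```text
t: 7.65
eef_pos: [0.5316, -0.1698, 0.2002]
orientation: [0.001, 0.979, -0.206, -0.001]
ft_force: [0.1, -1.7, 2.3]
width: -0.002
```

```bash
python3 st.py
```

```text
t 7.65 case TCP mm [  3.6 -47.8 200.2] tip z 178.2 yaw err deg -0.1 tilt [-0.002 -0.001 -1.   ] F case [ 0.8 -1.5  2.3] w -0.0
```

jog_arm --series "0 0 0.15 0.4 0; 0 0 0.25 0.8 0; 0 0 0.25 1.2 0; 0 0 0.25 1.2 0"

```text
t: 8.05
eef_pos: [0.5289, -0.1746, 0.164]
orientation: [-0.0, 0.979, -0.205, -0.002]
ft_force: [0.5, 0.5, -0.0]
width: 0.002
```

```bash
python3 st.py
```

```text
t 8.05 case TCP mm [  3.  -53.2 164. ] tip z 142.0 yaw err deg -0.0 tilt [-0.003  0.001 -1.   ] F case [ 0.3  0.6 -0. ] w 0.0
```

jog_arm --series "0 0 0 0.2 0; 0 0 0 0.4 0; 0 0 0 0.45 0; 0 0 0 0.45 0"

```text
t: 8.45
eef_pos: [0.5302, -0.1747, 0.1523]
orientation: [-0.0, 0.979, -0.205, 0.0]
ft_force: [-0.5, 0.6, 0.0]
width: 0.001
```

jog_arm --series "0 0 0 0.06 0; 0 0 0 0.06 0"

```text
t: 8.65
eef_pos: [0.5303, -0.1746, 0.152]
orientation: [0.0, 0.979, -0.205, 0.001]
ft_force: [-3.8, 0.8, 13.6]
width: -0.001
```

jog_arm --series "0 0 0 0.07 0; 0 0 0 0.07 0"

```text
t: 8.85
eef_pos: [0.5304, -0.1747, 0.1518]
orientation: [0.001, 0.979, -0.205, 0.001]
ft_force: [-7.4, 1.7, 29.2]
width: 0.003
```

jog_arm --series "0 0 0 -1 0; 0 0 0 -2.5 0; 0 0 0 -4 0; 0 0 0 -5.5 0; 0 0 0 -5.5 0"

```text
t: 9.35
eef_pos: [0.5338, -0.1749, 0.3196]
orientation: [-0.0, 0.979, -0.205, 0.007]
ft_force: [1.6, -0.4, -0.7]
width: -0.002
```

jog_arm --series "0 -1 1 0 0; 0 -2.2 2.2 0 0; 0 -3 3 0 0; 0 -3 3 0 0"

```text
t: 9.75
eef_pos: [0.4057, -0.2234, 0.3124]
orientation: [0.001, 0.978, -0.208, -0.003]
ft_force: [0.4, -0.5, 0.1]
width: 0.001
```

```bash
python3 st.py; python3 - <<'E'
from h import *
p=np.load("p.npy")
out=[]
for n,(x,y) in (("top",(290,140)),("scene",(150,90))):
    im=cv2.resize(arm.camera(n)[y:y+220,x:x+200],None,fx=2,fy=2)
    for s in(1,-1):
      for u in(.203,0):
        q=(proj(n,W(p,lidP(.142*s,u,.010,0)))[0]-[x,y])*2+1; cv2.circle(im,tuple(int(t) for t in q),3,(0,0,255),1)
    out.append(im)
    for q in("shot_bottle","steel_cup","cap_jar"): print(n,q,[(r["rect"],round(r["conf"],2)) for r in arm.search_frame(n,q)][:1])
cv2.imwrite("pics/s5.png",np.hstack(out))
E
```

```text
t 9.75 case TCP mm [ -90.3 -147.4  312.4] tip z 290.4 yaw err deg -0.4 tilt [-0.006 -0.001 -1.   ] F case [ 0.6 -0.2  0.1] w 0.0
top shot_bottle []
top steel_cup []
top cap_jar [([455.3, 298.6, 482.6, 327.6], 0.81)]
scene shot_bottle [([177.8, 282.0, 208.1, 308.7], 0.63)]
scene steel_cup [([315.5, 261.9, 354.2, 297.6], 0.94)]
scene cap_jar [([186.2, 136.7, 213.1, 173.2], 0.88)]
```

View pics/s5.png

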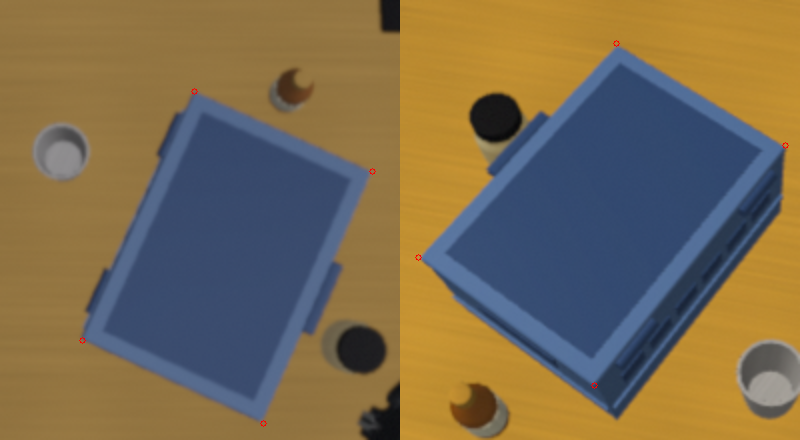

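The picture shows the lid shut, with its corners on the predicted shut positions. The bystanders have not moved and the arm is clear.

```bash
python3 -c "
from cell import arm
print(arm.hand_in())"
```

```text
the job is handed in; nothing more can be done
None
```

The case is closed and the job is handed in, at about 10 s on the robot's clock. With the gripper shut, I pushed the green flap down on its outer face, then went over the lid and pushed it shut on its outer face.

- **Flap:** I pressed it to its stop at about 32 N, with the fingertip at 106 mm, the height given for the folded flap. The picture taken before I started on the lid shows it lying flat.
- **Lid:** I pressed it to its stop at about 29 N, with the fingertip at 130 mm, the height given for the shut lid. In both final views its corners are within a few mm of where a shut lid should be.
- **Bystanders:** the bottle, cup and jar are where they were, within a few pixels. In the final top view the detector missed the bottle and the cup. Both show in that picture where they were, and it found both in the scene view.
- **Arm:** it finished clear of everything, with the fingertips about 160 mm above the lid and no contact force.

Nothing else failed. My estimate of the case's pose was only good to about 3 mm.

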